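Pack the gift crate by height and block the gap

ROBOT

A 6-joint arm with a two-finger parallel gripper is mounted at the origin on a cart in front of the work surface, level with it; the furniture and walls round the work are solid. World frame = base frame: x ahead of the robot, y to its left, z up, the work surface at z = 0. Lengths are in m, angles in rad, forces in N, time in s.
With the tool pointing down it reaches from about 0.35 to 0.775 m from the base axis. Payload 5.5 kg.
Tool frame: the origin (TCP) lies at the very end of the fingers, on their centre line; the grasp point (between the pads) lies 19 mm behind it; z points along the fingers, y is the line along which they close (so a half turn about z gives the same grasp; the last joint's range is limited). The gripper opens to 85 mm and grips with 20 to 120 N. Pads are 22 mm wide; open, the fingers measure 114 mm over their backs; the gripper's body (76 mm by 85 mm) begins 54 mm behind the grasp point. The pads swing forward as they close: fully open they stand 13 mm farther back than shut.
Start: joints at [0.983, 0.313, 0.046, 1.304, 0, 1.431], TCP at [0.249, 0.518, 0.231] pointing down, gripper open.
Joint ranges: [-2.76, 2.76], [-0.86, 1.69], [-1.03, 1.26], [-2.2, 2.34], [-1.47, 1.5], [-3.14, 3.14]. Speed limits (rad/s): [2.57, 2.57, 3.14, 3.14, 3.14, 3.14].

INTERFACE

Orientations are given as [roll, pitch, yaw] about the fixed x, y, z axes, in that order (R = Rz(yaw) Ry(pitch) Rx(roll)).
In Python, from cell import arm, get_image, outline_of, place_of gives the robot as it stands.
- The arm moves only by the tool step_arm, never from a script. Its argument "motion" is text: rows parted by semicolons, each of 7 numbers parted by spaces: the shift along the tool's x, y, z in units of 25 mm (1.0 is 25 mm), then the turn, a rotation vector about the tool's x, y, z in units of 6 degrees (1.0 is 6 degrees), then the finger opening in mm, from 0 to 85.4. A call has 1 to 12 rows; each row shifts and turns the commanded pose from where the row before left it, along the tool's axes as they then stand; what a row does not reach is not made up. A row lasts 1/12 s, in which the tool goes at most 41.7 mm and 7.16 degrees, less where a joint would pass 70% of its speed; a pose out of reach is approached as far as the arm can. A call is refused whole if a number of a shift passes 1 or a number of a turn 1, either way. A call with a gripper value outside its range is refused whole. The fingers move at their own pace and stop on an object; "force" is the grip in N (left out, the last holds). Time passes only in rows, so rows that do not move let the fingers close. It gives the time, the measured TCP pose, the force, the opening and the grip force at its end, in the units of the state.
- arm.read_state(): the state, without advancing time (a new reading comes with each control period).
- get_image(name): name is "scene" or "top" or "wrist"; returns a dict with "img" (400x640x3 uint8, blue, green, red), "z_map" (400x640 float32, m along the optical axis (not along the pixel's ray), 0 where there is no reading), "mtx" (3x3 intrinsics, pixels), "position" and "attitude" of the camera in the world; the wrist camera has in their place "tool_from_camera" (4x4, takes a point from camera to tool coordinates, whose origin is the TCP and whose axes are the flange's). Camera axes: x right, y down, z forward; pixel columns grow to the right and rows downward; lengths in m; the calibration is good to about 2 mm. A picture is of the moment at which its call begins: read the wrist's pose just before it.
- arm.finish_job(): hands the job in; it is judged then, once.
Trained networks look in a picture, given as the dict that the camera call returned (one of the last four; its "shot" number tells which), for a name from the list of things; names that differ only in an ending like _2 or _b are one class to them, and where a whole thing is asked for, a point or a joint stands for the part that bears it (a point fixed in the world has none). Each returns a list of dicts, best first, with "p" (0 to 1); they miss things now and then, are a little off and sometimes report something else, mostly with a low value. They report only what shows in the picture. A call takes as long as a camera call. They do not tell look-alikes from the thing itself.
- outline_of(picture, name): "region" (400x640 bool, what is visible of it) and "extent" ([left, top, right, bottom] in pixels, round what is visible of it).
- place_of(picture, name): "centre" ([column, row] in pixels: a listed point, or the origin of a listed thing).
The state is a dict: "time_s": time; "qpos": joint angles; "qvel": joint speeds; "joint_efforts": joint torques, N m; "tool_pos": TCP position; "orientation": TCP orientation; "force": force on the tool from outside, world axes, zero at the start; "torque": the same for the moment, N m; "opening": finger opening in m; "gripper_force": force on a finger pad.
Only numpy, scipy, OpenCV 4.12 (cv2) and the standard library are available. Lean on these libraries where they do the work, as an engineer would, in place of code of your own. Each camera call takes 0.05 s, during which the arm holds its last target. There are 200 camera calls.

TASK

Pack the wooden gift crate for the counter display: stand the jam jar, the honey jar and the cracker box upright on its floor, one to a cell in order of height, the shortest at the low end and the tallest at the tall end of the crate's sloping sides. The cracker box leaves part of its cell empty, so stand the one foam packing block that fits beside it, down on the crate's floor, so that the box cannot slide about; the other block stays out. The jars are glass: set them down gently, never drop them.

Things in the scene. Friction and masses are not known exactly. Their poses are not given: they have to be found in the camera images.
- crate: Open wooden crate, 272 (its x) x 100 mm, fixed. Origin: centre of underside, z up. x runs along the row from the low end (-x; sides and end board 36 mm high) to the tall end (+x; 61 mm). Two dividers, 5 mm thick, 36 and 44 mm high, make three equal cells, inside 82 (x) by 76 mm (y), centres at x = -87, 0, +87 mm, y = 0. Inner floor 6 mm above the origin.
- jam_jar: Glass jam jar with a green lid, 86 mm high: body 62 mm across, lid 56 mm across from 75 to 86 mm height. Origin: centre of its underside, z up. 0.36 kg.
- honey_jar: Glass jar of amber honey with a red lid, 100 mm high: body 60 mm across, lid 65 mm across from 88 to 100 mm height. Origin: centre of its underside, z up. 0.44 kg.
- cracker_box: Closed blue-green cracker carton, 42 mm (its x) by 62 mm (its y), 110 mm high, 0.14 kg. Origin: centre of its underside, z up. It stands out among the jars and blocks round the crate; two cartons at the back edge of the worktop, beside the tip jar, are not part of the job.
- thin_block: Packing block of firm white foam, the thinner of two: 28 mm (its x) by 58 mm (its y), 92 mm high, 0.05 kg. Origin: centre of its underside, z up. It fits the 40 mm that the cracker box leaves in a cell when the box's 42 mm side lies along the row.
- thick_block: Packing block of the same white foam, the thicker of two: 48 mm (its x) by 58 mm (its y), 92 mm high, 0.08 kg. Origin: centre of its underside, z up. Too thick for the gap.
Mind the look-alikes: they are no part of the job. What is shaped like the cracker_box but purple is not meant.

How it is judged:
At the end, for the whole second after the job is handed in: Jam jar in the low cell, honey jar in the middle one (within 16 mm of its centre), cracker box and thin block together in the tall cell; all upright (0.1 rad, block 0.15) on the crate floor (within 4 mm, block 6 mm), released and at rest; the thick block is not in or on the crate (x of jam_jar in the frame of crate between -0.103 and -0.071 m and y of jam_jar in the frame of crate between -0.016 and 0.016 m and height (world z) of each of jam_jar, honey_jar, cracker_box below 0.01 m and angle between each of jam_jar, honey_jar, cracker_box's own z axis and vertical below 0.1 rad and linear speed of each of jam_jar, honey_jar, cracker_box, thin_block below 0.02 m/s and x of honey_jar in the frame of crate between -0.016 and 0.016 m and y of honey_jar in the frame of crate between -0.016 and 0.016 m and x of cracker_box in the frame of crate between 0.05 and 0.12 m and y of cracker_box in the frame of crate between -0.016 and 0.016 m and x of thin_block in the frame of crate between 0.045 and 0.126 m and y of thin_block in the frame of crate between -0.018 and 0.018 m and height (world z) of thin_block below 0.012 m and angle between thin_block's own z axis and vertical below 0.15 rad and height (world z) of thick_block below 0.032 m); the robot touches nothing.
It fails at once if the jam jar is dropped (falls free from more than about 25 mm) (linear speed of jam_jar above 0.7 m/s and contact force between the fingers and jam_jar below 0.1 N).
It fails at once if the honey jar is dropped (falls free from more than about 25 mm) (linear speed of honey_jar above 0.7 m/s and contact force between the fingers and honey_jar below 0.1 N).
It also fails if it takes over 96 s, if anything falls off the work surface, if the arm or the gripper's body presses on something with over 40 N, if the wrist force passes 120 N, or if a joint passes its speed limit or range.

## Working session

There is one attempt and no reset: what is moved stays moved. The work goes in short steps, Python scripts to look and compute and a tool call to move; the robot and the scene stay as the last step left them, time stands still between calls to the robot, and variables do not carry over. Pictures are saved under pics/ and viewed, at most 14 in all, crops included, and the job is handed in when it is done.

Besides the shell and the picture viewer there is one more tool, called after "Emit:" in YAML: its name, and indented under it one key for each argument. step_arm: Moves the arm, as the interface text tells. Its arguments: {"type":"object","properties":{"motion":{"type":"string"},"force":{"type":"number"}},"required":["motion"]}

```bash
mkdir -p pics
cat > h.py <<'E'
import numpy as np, cv2
from scipy.spatial.transform import Rotation as R
from cell import arm, get_image, outline_of, place_of
def cloud(d, T=None):
    z=d["z_map"]; K=np.array(d["mtx"]); v,u=np.indices(z.shape)
    P=np.stack([(u-K[0,2])/K[0,0]*z,(v-K[1,2])/K[1,1]*z,z],-1)
    if T is None:
        a=np.array(d["attitude"],float)
        Rm=a if a.shape==(3,3) else (R.from_euler('xyz',a).as_matrix() if a.size==3 else R.from_quat(a).as_matrix())
        t=np.array(d["position"])
    else: Rm,t=T[:3,:3],T[:3,3]
    W=P@Rm.T+t; W[z<=0]=np.nan
    return W
E
python3 - <<'E'
from h import *
print(arm.read_state())
for n in ["scene","top"]:
    d=get_image(n); cv2.imwrite(f"pics/{n}0.png",d["img"]); print(n,d["position"],d["attitude"],d["mtx"])
    W=cloud(d)
    np.save(f"{n}.npy",W)
    for o in ["crate","jam_jar","honey_jar","cracker_box","thin_block","thick_block"]:
        for r in outline_of(d,o)[:3]:
            if r["p"]<.15: continue
            p=W[r["region"]]; p=p[~np.isnan(p[:,0])]
            if len(p)==0: continue
            zt=np.percentile(p[:,2],97); t=p[p[:,2]>zt-.008]
            rect=cv2.minAreaRect((t[:,:2]*1000).astype(np.float32))
            print(o,round(r["p"],2),[int(x) for x in r["extent"]],"zt",zt.round(3),"top mean",t[:,:2].mean(0).round(3),"rect",np.round(rect[0],0),np.round(rect[1],0),round(rect[2],1))
E
```

```text
{'time_s': 0.0, 'qpos': array([ 9.83402697e-01,  3.14010003e-01,  4.49686187e-02,  1.30355817e+00,
       -2.05061664e-05,  1.43118661e+00]), 'qvel': array([-0.00080322, -0.00158304,  0.00057641,  0.0005945 , -0.00067157,
       -0.00100582]), 'joint_efforts': array([-1.33850644e-03, -4.80631614e+01,  2.98532706e+01,  1.94873207e-02,
       -3.25799529e-04, -7.95342032e-06]), 'tool_pos': array([0.24869738, 0.51788156, 0.23039914]), 'orientation': array([-3.13980412e+00, -2.30623721e-04,  2.69380855e+00]), 'force': array([-0.06223822, -0.07712314,  0.44303657]), 'torque': array([ 0.01313037, -0.04566262, -0.00655955]), 'gripper_force': 0.0, 'opening': 0.08523103067865286}
scene [-0.24386096 -0.58322464  0.69218739] [-2.16653214  0.02378524 -0.90746981] [[363.67425962   0.         319.79025587]
 [  0.         363.67425962 194.47942443]
 [  0.           0.           1.        ]]
crate 0.89 [318, 162, 354, 226] zt 0.058 top mean [0.665 0.049] rect [639.  33.] [135.  97.] 30.8
jam_jar 0.57 [413, 224, 440, 257] zt 0.087 top mean [ 0.496 -0.344] rect [ 498. -343.] [56. 53.] 24.3
honey_jar 0
[... 936 characters left out ...]
21, 180, 445, 199] zt 0.09 top mean [ 0.499 -0.339] rect [ 500. -339.] [51. 52.] 82.9
honey_jar 0.79 [386, 140, 413, 167] zt 0.103 top mean [ 0.615 -0.252] rect [ 615. -251.] [58. 60.] 87.6
cracker_box 0.85 [178, 140, 207, 170] zt 0.115 top mean [0.613 0.393] rect [614. 393.] [63. 42.] 21.4
cracker_box 0.72 [214, 159, 244, 180] zt 0.115 top mean [0.57 0.28] rect [570. 280.] [62. 40.] 82.9
cracker_box 0.55 [220, 238, 253, 264] zt 0.116 top mean [0.319 0.257] rect [319. 257.] [61. 41.] 46.4
thin_block 0.57 [384, 206, 408, 222] zt 0.097 top mean [ 0.421 -0.222] rect [ 421. -222.] [56. 28.] 74.8
thick_block 0.74 [231, 199, 254, 227] zt 0.097 top mean [0.439 0.24 ] rect [439. 240.] [47. 57.] 35.1
```

Run:
```python
from h import *
a=cv2.imread("pics/top0.png")
cv2.imwrite("pics/topc.png",cv2.resize(a[90:290,150:480],None,fx=2.4,fy=2.4,interpolation=cv2.INTER_CUBIC))
# crate: rim points around
for n in ["top","scene"]:
    W=np.load(n+".npy"); q=W.reshape(-1,3); q=q[~np.isnan(q[:,0])]
    s=q[(q[:,2]>.02)&(q[:,2]<.072)&(np.hypot(q[:,0]-.6,q[:,1]-.01)<.2)]
    r=cv2.minAreaRect((s[:,:2]*1000).astype(np.float32)); print(n,len(s),np.round(r[0],1),np.round(r[1],1),round(r[2],2))
    t=s[s[:,2]>.054]; print("tall",t.mean(0).round(3))
```

```text
top 1419 [631.1  -8.5] [361.7 178.1] 28.52
tall [0.682 0.049 0.059]
scene 1240 [631.4 -12.9] [365.2 187.5] 29.34
tall [0.692 0.046 0.058]
```

View pics/topc.png

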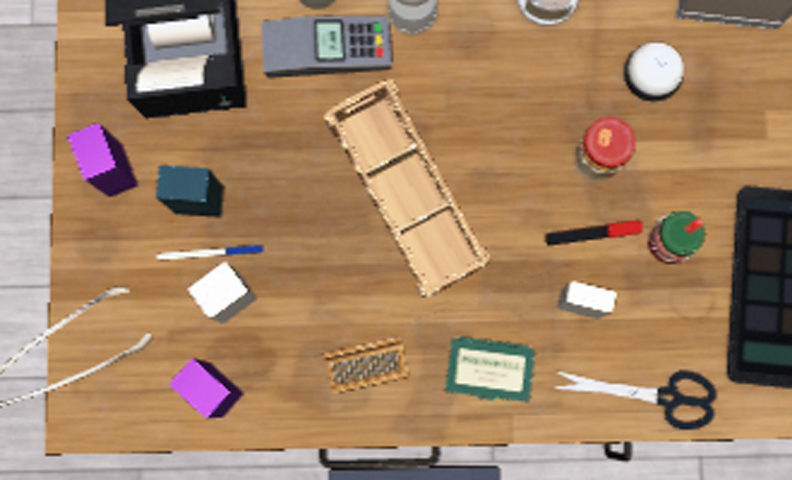

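View pics/scene0.png

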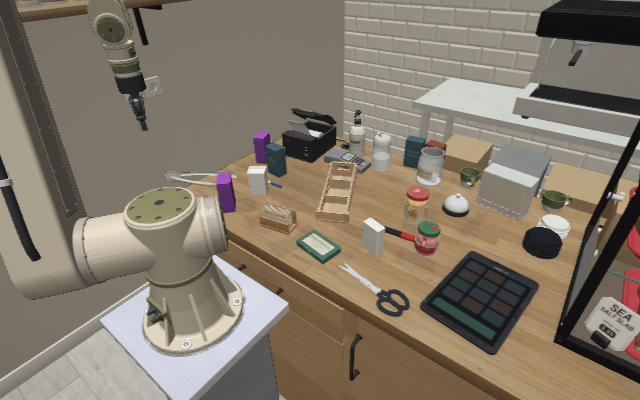

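The crop shows the crate running from its low end at crop (455,280) to its tall end at (360,98). The dark teal cracker box is at (188,190), the purple look-alikes are at (100,158) and (205,388), and the thin block is at (590,298). The jam jar is at (680,235) and the honey jar at (608,143). The scene view agrees, and the two decoy cartons sit at the back by the tip jar. I'll go over the cracker box first.

Emit:
step_arm:
  motion: "-1 -0.2 -0.2 0 0 0 85;-1 -0.2 -0.2 0 0 0 85;-1 -0.2 -0.2 0 0 0 85;-1 -0.2 -0.2 0 0 0 85;-1 -0.2 -0.2 0 0 0 85;-1 -0.2 -0.2 0 0 0 85;-1 -0.2 -0.2 0 0 0 85;-1 -0.2 -0.2 0 0 0 85;-1 -0.2 -0.2 0 0 0 85;-1 -0.2 -0.2 0 0 0 85;-1 -0.2 0 0 0 0 85;-1 -0.2 0 0 0 0 85"

```text
time_s: 1.7
tool_pos: [0.4946, 0.3336, 0.2819]
orientation: [3.141, 0.001, 2.694]
force: [-0.5, 0.7, 0.2]
opening: 0.0848
gripper_force: 0.0
```

Emit:
step_arm:
  motion: "-1 -0.2 0 0 0 0 85;-1 -0.2 0 0 0 0 85;-1 -0.2 0 0 0 0 85;0 0 0 0 0 -1 85;0 0 0 0 0 -1 85;0 0 0 0 0 -1 85;0 0 0 0 0 0 85;0 0 0 0 0 0 85"

```text
time_s: 2.37
tool_pos: [0.5546, 0.2883, 0.2813]
orientation: [3.141, 0.0, 3.005]
force: [0.1, -0.4, -0.5]
opening: 0.085
gripper_force: 0.0
```

```bash
cat >> h.py <<'E'
def Tool(s): 
    T=np.eye(4); T[:3,:3]=R.from_euler('xyz',s["orientation"]).as_matrix(); T[:3,3]=s["tool_pos"]; return T
def wrist():
    s=arm.read_state(); d=get_image("wrist"); return s,d,cloud(d,Tool(s)@np.array(d["tool_from_camera"]))
def tops(d,W,names,n=2):
    for o in names:
        for r in outline_of(d,o)[:n]:
            if r["p"]<.15: continue
            p=W[r["region"]]; p=p[~np.isnan(p[:,0])]
            if len(p)<20: continue
            zt=np.percentile(p[:,2],90); t=p[abs(p[:,2]-zt)<.006]
            c=cv2.minAreaRect((t[:,:2]*1000).astype(np.float32))
            print(o,round(r["p"],2),[int(x) for x in r["extent"]],"zt",zt.round(4),"rect",np.round(c[0],1),np.round(c[1],1),round(c[2],1))
def goto(p,yaw):
    "units needed: shift in the present tool axes, and turn"
    s=arm.read_state(); T=Tool(s); d=T[:3,:3].T@(np.array(p)-T[:3,3])/.025
    Rt=R.from_euler('xyz',[np.pi,0,yaw]); w=(R.from_matrix(T[:3,:3]).inv()*Rt).as_rotvec()/np.radians(6)
    d2=Rt.as_matrix().T@(np.array(p)-T[:3,3])/.025
    print("t",round(s["time_s"],2),"pos",s["tool_pos"].round(4),"rpy",s["orientation"].round(3),"open",round(s["opening"],4),"gf",round(s["gripper_force"],1),"F",s["force"].round(1))
    print("shift(before turn)",d.round(2),"shift(after turn)",d2.round(2),"turn",w.round(2))
E
python3 - <<'E'
from h import *
s,d,W=wrist(); print(d["tool_from_camera"]); cv2.imwrite("pics/w1.png",d["img"])
tops(d,W,["cracker_box","crate"])
goto([.57,.28,.28],3.02)
E
```

```text
[[-1.79016155e-04 -9.54677494e-01 -2.97642151e-01  7.57783921e-02]
 [ 9.99999936e-01 -2.62946836e-04  2.41945848e-04  3.98082798e-04]
 [-3.09244318e-04 -2.97642089e-01  9.54677480e-01 -1.42358410e-01]
 [ 0.00000000e+00  0.00000000e+00  0.00000000e+00  1.00000000e+00]]
cracker_box 0.87 [384, 161, 465, 254] zt 0.1106 rect [614.6 393.8] [62.5 42.1] 21.9
cracker_box 0.67 [286, 151, 351, 215] zt 0.1106 rect [571.9 281.1] [62.1 42.4] 84.5
crate 0.9 [2, 88, 205, 314] zt 0.0481 rect [598.9  16.9] [211.8  94.3] 29.3
t 2.52 pos [0.5544 0.2885 0.2814] rpy [3.141 0.    3.006] open 0.0846 gf 0.0 F [-0.4 -0.3  0.3]
shift(before turn) [-0.66 -0.25  0.06] shift(after turn) [-0.66 -0.26  0.06] turn [ 0.    0.   -0.13]
```

View pics/w1.png

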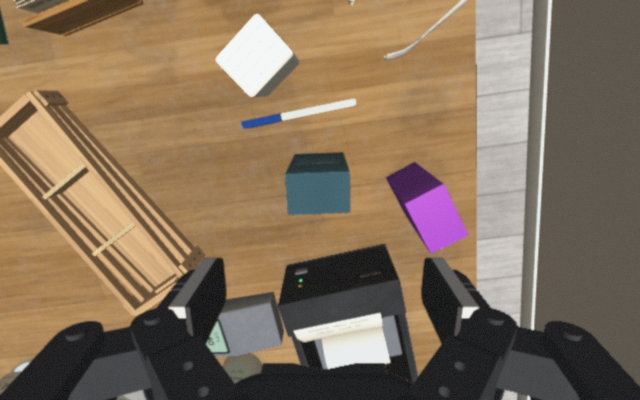

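The cracker box top is at (318,195), with a free path down to it. The wrist view agrees with the top camera, so I'll descend and grasp.

Emit:
step_arm:
  motion: "-0.74 -0.2 0 0 0 -0.38 85;0 0 1 0 0 0 85;0 0 1 0 0 0 85;0 0 1 0 0 0 85;0 0 1 0 0 0 85;0 0 1 0 0 0 85;0 0 1 0 0 0 85;0 0 1 0 0 0 85;0 0 0.8 0 0 0 85;0 0 0.5 0 0 0 85;0 0 0.24 0 0 0 85;0 0 0 0 0 0 85"

```text
time_s: 3.52
tool_pos: [0.5711, 0.2807, 0.0662]
orientation: [-3.14, -0.003, 3.047]
force: [-0.1, 0.1, -0.2]
opening: 0.0848
gripper_force: 0.0
```

Emit:
step_arm:
  motion: "0 0 0 0 0 0 50;0 0 0 0 0 0 50;0 0 0 0 0 0 50;0 0 0 0 0 0 50;0 0 0 0 0 0 50;0 0 0 0 0 0 50"
  force: 25

```text
time_s: 4.02
tool_pos: [0.5733, 0.2812, 0.0693]
orientation: [3.14, 0.003, 3.048]
force: [-0.1, -1.5, 6.3]
opening: 0.0616
gripper_force: 30.1
```

Emit:
step_arm:
  motion: "0 0 -0.5 0 0 0 50;0 0 -1 0 0 0 50;0 0 -1 0 0 0 50;0 0 -1 0 0 0 50;0 0 -1 0 0 0 50;0 0 -1 0 0 0 50;0 0 -1 0 0 0 50;0 0 -0.5 0 0 0 50;0 0 0 0 0 0 50"

```text
time_s: 4.77
tool_pos: [0.5736, 0.2815, 0.2464]
orientation: [3.139, 0.005, 3.048]
force: [-0.2, 0.1, -1.3]
opening: 0.0617
gripper_force: 29.4
```

```bash
cat >> h.py <<'E'
from scipy.optimize import least_squares
def fitcrate(W,x0=(.62,.0,.5)):
    q=W.reshape(-1,3); q=q[~np.isnan(q[:,0])]
    def loc(p,q):
        c,s=np.cos(p[2]),np.sin(p[2]); d=q[:,:2]-p[:2]
        return d[:,0]*c+d[:,1]*s, -d[:,0]*s+d[:,1]*c
    p=np.array(x0)
    # coarse: wall points lie on rim lines y=+-44, end x=+-132, dividers +-43.5
    for tol in (.03,.015,.008,.006,.006):
        x,y=loc(p,q); h=.036+.025*(np.clip(x,-.136,.136)+.136)/.272
        m=(abs(x)<.136+tol)&(abs(y)<.05+tol)&(q[:,2]>.012)&(q[:,2]<.065)
        # points outside the wall band are pulled to it: wall occupies 38..50 in y, 128..136 in x
        u=q[m]
        def f(p):
            x,y=loc(p,u); ry=np.minimum.reduce([abs(abs(y)-.044)-.006,abs(abs(x)-.132)-.004,abs(abs(x)-.0435)-.0025])
            out=np.maximum(abs(y)-.05,0)+np.maximum(abs(x)-.136,0)
            return np.where((ry>0),ry,0)+2*out
        p=least_squares(f,p,loss='soft_l1',f_scale=.003).x
    print("crate",p.round(4),"n",m.sum(),"res",np.abs(f(p)).mean().round(5))
    return p
E
python3 - <<'E'
from h import *
s,d,W=wrist(); np.save("w2.npy",W)
fitcrate(W); fitcrate(np.load("top.npy")); fitcrate(np.load("scene.npy"))
goto([.57,.28,.28],3.05)
E
```

```text
crate [0.575  0.0042 0.4821] n 14027 res 1e-05
crate [0.6499 0.0397 0.4151] n 1236 res 0.00367
crate [0.653  0.0357 0.4131] n 1039 res 0.00171
t 4.82 pos [0.5729 0.2812 0.2441] rpy [3.140e+00 3.000e-03 3.048e+00] open 0.0617 gf 29.4 F [ 0.1 -0.5 -3.4]
shift(before turn) [ 0.11 -0.06 -1.44] shift(after turn) [ 0.11 -0.06 -1.44] turn [ 0.01  0.02 -0.02]
```

Emit:
step_arm:
  motion: "-0.1 -1 -0.4 0 0 0 50;-0.1 -1 -0.4 0 0 0 50;-0.1 -1 -0.4 0 0 0 50;-0.2 -1 -0.4 0 0 0 50;-0.2 -1 -0.4 0 0 0 50;-0.1 -0.9 -0.2 0 0 0 50;0 0 0 0 0 0 50;0 0 0 0 0 0 50"

```text
time_s: 5.48
tool_pos: [0.5779, 0.1311, 0.2962]
orientation: [-3.142, -0.002, 3.045]
force: [-0.5, 0.5, -1.7]
opening: 0.062
gripper_force: 29.4
```

Run:
```python
from h import *
s,d,W=wrist(); np.save("w3.npy",W); cv2.imwrite("pics/w3.png",d["img"])
r=outline_of(d,"crate")[0]; print(r["p"],r["extent"])
p=W[r["region"]]; p=p[~np.isnan(p[:,0])]; print(len(p))
for lo,hi in [(.0,.012),(.03,.07),(.055,.066)]:
    t=p[(p[:,2]>lo)&(p[:,2]<hi)]; c=cv2.minAreaRect((t[:,:2]*1000).astype(np.float32)); print(lo,len(t),np.round(c[0],1),np.round(c[1],1),round(c[2],2))
for x0 in [(.61,.02,.5),(.60,.01,.5),(.62,.03,.5)]: fitcrate(W,x0)
goto([.6,.1,.3],3.64)
```

```text
0.97 [115.9, 41.9, 279.0, 254.8]
15394
0.0 8427 [561.  -16.6] [238.9 116.3] 25.92
0.03 4781 [556.4  -3.6] [233.   99.2] 28.67
0.055 93 [663.1   2.5] [39.1  7.1] 28.14
crate [0.5753 0.0039 0.4823] n 7080 res 1e-05
crate [0.5753 0.0039 0.4823] n 7080 res 1e-05
crate [0.5753 0.0039 0.4823] n 7080 res 1e-05
t 5.58 pos [0.5777 0.1326 0.2961] rpy [ 3.142e+00 -3.000e-03  3.048e+00] open 0.0615 gf 29.4 F [ 0.6  0.8 -1. ]
shift(before turn) [-1.01 -1.21 -0.16] shift(after turn) [-0.16 -1.57 -0.16] turn [ 0.01 -0.03 -5.66]
```

View pics/w3.png

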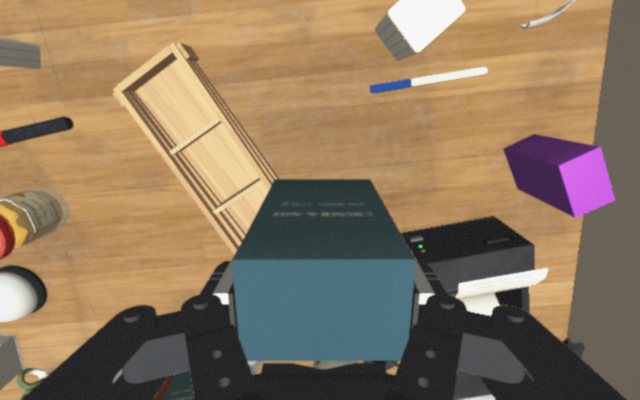

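The crate's low and middle cells are clearly visible from (115,45) to (280,255), and the held box hides only the tall end. I'll check the fit against the known divider and wall positions.

Run:
```python
from h import *
for n in ["w3","w2"]:
    q=np.load(n+".npy").reshape(-1,3); q=q[~np.isnan(q[:,0])]; p=[.5753,.0039,.4823]
    c,s=np.cos(p[2]),np.sin(p[2]); d=q[:,:2]-p[:2]; x=1000*(d[:,0]*c+d[:,1]*s); y=1000*(-d[:,0]*s+d[:,1]*c); z=q[:,2]*1000
    rim=36+25*(x+136)/272
    m=(abs(z-rim)<3)&(abs(x)<125)&(abs(y)<60)&(abs(abs(x)-43)>6)
    for sg in (1,-1):
        for a,b in ((-125,-60),(60,125)):
            k=m&(y*sg>30)&(x>a)&(x<b); print(n,"side",sg,a,k.sum(),np.percentile(y[k],[3,50,97]).round(1) if k.sum()>5 else "")
    for h,xx in ((36,-43.5),(44,43.5)):
        k=(abs(z-h)<2)&(abs(x-xx)<10)&(abs(y)<32); print("div",xx,k.sum(),np.percentile(x[k],[3,50,97]).round(1) if k.sum()>5 else "")
    k=(abs(z-36)<2)&(abs(x+132)<12)&(abs(y)<32); print("low end",k.sum(),np.percentile(x[k],[3,50,97]).round(1) if k.sum()>5 else "")
    k=(abs(z-6)<2)&(abs(x)<110)&(abs(y)<30); print("floor z",np.median(z[k]))
```

```text
w3 side 1 -125 390 [37.8 41.3 44.5]
w3 side 1 60 0 
w3 side -1 -125 375 [-45.1 -41.1 -38.1]
w3 side -1 60 178 [-45.3 -41.2 -38.4]
div -43.5 230 [-45.8 -43.5 -41.1]
div 43.5 206 [41.  43.2 45.6]
low end 431 [-135.7 -131.8 -128.1]
floor z 5.844923622594422
w2 side 1 -125 541 [38.1 42.2 45.1]
w2 side 1 60 443 [38.2 42.3 45.3]
w2 side -1 -125 0 
w2 side -1 60 409 [-44.9 -40.5 -37.8]
div -43.5 287 [-45.7 -43.4 -41. ]
div 43.5 246 [41.  43.4 45.7]
low end 0 
floor z 5.842061000809418
```

The fit agrees to under 1 mm. The crate is at (0.5753, 0.0039) with yaw 0.4823. I'll turn the box to the crate and carry it over the tall cell, TCP at crate x = +105.

Emit:
step_arm:
  motion: "0 0 0 0 0 -0.95 50;0 0 0 0 0 -0.95 50;0 0 0 0 0 -0.95 50;0 0 0 0 0 -0.95 50;0 0 0 0 0 -0.95 50;0 0 0 0 0 -0.75 50;-0.4 -0.9 0 0 0 0 50;-0.4 -0.9 0 0 0 0 50;-0.4 -0.9 0 0 0 0 50;-0.4 -0.9 0 0 0 0 50;-0.13 -0.9 0 0 0 0 50;0 0 0 0 0 0 50"

```text
time_s: 6.58
tool_pos: [0.6708, 0.0507, 0.2948]
orientation: [-3.142, -0.002, -2.661]
force: [-1.0, -0.6, -2.7]
opening: 0.0617
gripper_force: 29.4
```

Emit:
step_arm:
  motion: "0 0 1 0 0 0 50;0 0 1 0 0 0 50;0 0 1 0 0 0 50;0 0 1 0 0 0 50;0 0 0 0 0 0 50;0 0 0 0 0 0 50"

```text
time_s: 7.08
tool_pos: [0.6669, 0.054, 0.1956]
orientation: [3.139, -0.004, -2.658]
force: [0.5, 0.2, -1.2]
opening: 0.0616
gripper_force: 29.3
```

```bash
cat >> h.py <<'E'
def incrate(x,y=0):
    c,s=np.cos(.4823),np.sin(.4823); return .5753+x*c-y*s,.0039+x*s+y*c
E
python3 - <<'E'
from h import *
goto([*incrate(.105),.0755],3.624)
E
```

```text
t 7.08 pos [0.6669 0.054  0.1956] rpy [ 3.139 -0.004 -2.658] open 0.0616 gf 29.3 F [ 0.5  0.2 -1.2]
shift(before turn) [-0.04 -0.09  4.81] shift(after turn) [-0.02 -0.08  4.81] turn [ 0.03 -0.04  0.01]
```

Emit:
step_arm:
  motion: "0 -0.04 1 0 0 0 50;0 0 1 0 0 0 50;0 0 0.8 0 0 0 50;0 0 0.6 0 0 0 50;0 0 0.5 0 0 0 50;0 0 0.4 0 0 0 50;0 0 0.2 0 0 0 50;0 0 0.1 0 0 0 50;0 0 0.1 0 0 0 50;0 0 0 0 0 0 50;0 0 0 0 0 0 50"

```text
time_s: 8.0
tool_pos: [0.6698, 0.0517, 0.0812]
orientation: [-3.141, 0.001, -2.659]
force: [-1.0, 0.2, -0.7]
opening: 0.0618
gripper_force: 29.4
```

Run:
```python
from h import *
goto([*incrate(.105),.0755],3.624)
```

```text
t 8.0 pos [0.6698 0.0517 0.0812] rpy [-3.141e+00  1.000e-03 -2.659e+00] open 0.0618 gf 29.4 F [-1.   0.2 -0.7]
shift(before turn) [0.04 0.06 0.23] shift(after turn) [0.04 0.06 0.23] turn [-0.01  0.01 -0.  ]
```

Emit:
step_arm:
  motion: "0 0 0.1 0 0 0 50;0 0 0.08 0 0 0 50;0 0 0.06 0 0 0 50;0 0 0 0 0 0 50;0 0 0 0 0 0 50"

```text
time_s: 8.42
tool_pos: [0.6696, 0.0517, 0.0754]
orientation: [-3.141, 0.001, -2.66]
force: [-2.0, -0.3, 5.7]
opening: 0.0615
gripper_force: 30.0
```

Emit:
step_arm:
  motion: "0 0 0 0 0 0 80;0 0 0 0 0 0 80;0 0 0 0 0 0 85;0 0 0 0 0 0 85;0 0 0 0 0 0 85;0 0 -0.3 0 0 0 85;0 0 -0.7 0 0 0 85;0 0 -1 0 0 0 85;0 0 -1 0 0 0 85;0 0 -1 0 0 0 85;0 0 -1 0 0 0 85;0 0 -1 0 0 0 85"

```text
time_s: 9.42
tool_pos: [0.6691, 0.0517, 0.2262]
orientation: [-3.141, 0.001, -2.659]
force: [0.4, -0.1, 0.2]
opening: 0.0848
gripper_force: 0.0
```

Emit:
step_arm:
  motion: "1 -0.36 -0.5 0 0 0 85;1 -0.36 -0.5 0 0 0 85;1 -0.36 0 0 0 0 85;1 -0.36 0 0 0 0 85;1 -0.36 0 0 0 0 85;1 -0.36 0 0 0 0 85;1 -0.36 0 0 0 0 85;1 -0.36 0 0 0 0 85;1 -0.36 0 0 0 0 85;1 -0.36 0 0 0 0 85;1 -0.36 0 0 0 0 85;1 -0.36 0 0 0 0 85"

```text
time_s: 10.42
tool_pos: [0.4526, -0.1838, 0.25]
orientation: [-3.141, 0.001, -2.659]
force: [-0.3, -0.1, 0.2]
opening: 0.085
gripper_force: 0.0
```

Emit:
step_arm:
  motion: "1 -0.36 0 0 0 0 85;1 -0.36 0 0 0 0 85;0 0 0 0 0 1 85;0 0 0 0 0 1 85;0 0 0 0 0 1 85;0 0 0 0 0 1 85;0 0 0 0 0 1 85;0 0 0 0 0 1 85;0 0 0 0 0 1 85;0 0 0 0 0 0 85;0 0 0 0 0 0 85"

```text
time_s: 11.33
tool_pos: [0.4176, -0.2222, 0.2498]
orientation: [-3.141, 0.001, 2.894]
force: [-0.1, 0.6, 0.5]
opening: 0.0849
gripper_force: 0.0
```

Run:
```python
from h import *
s,d,W=wrist(); cv2.imwrite("pics/w4.png",d["img"])
tops(d,W,["thin_block","jam_jar","honey_jar","cracker_box"])
goto([.421,-.222,.06],2.876)
```

```text
thin_block 0.7 [307, 288, 371, 371] zt 0.0992 rect [ 603.1 -251.7] [63.1 38.6] 88.0
thin_block 0.56 [292, 152, 360, 199] zt 0.0925 rect [ 422.2 -221.9] [58.4 28.5] 74.8
jam_jar 0.76 [215, 227, 271, 303] zt 0.0865 rect [ 501.7 -331.8] [36.8 56.2] 81.5
honey_jar 0.95 [310, 289, 370, 369] zt 0.0992 rect [ 603.1 -251.7] [63.1 38.8] 88.2
cracker_box 0.55 [543, 270, 639, 380] zt 0.1151 rect [671.9  41.2] [43.1 33.2] 30.5
t 11.58 pos [ 0.4176 -0.2222  0.2494] rpy [3.142 0.    2.892] open 0.085 gf 0.0 F [-0.1 -0.5  0.4]
shift(before turn) [-0.13  0.04  7.57] shift(after turn) [-0.13  0.04  7.57] turn [0.   0.   0.15]
```

View pics/w4.png

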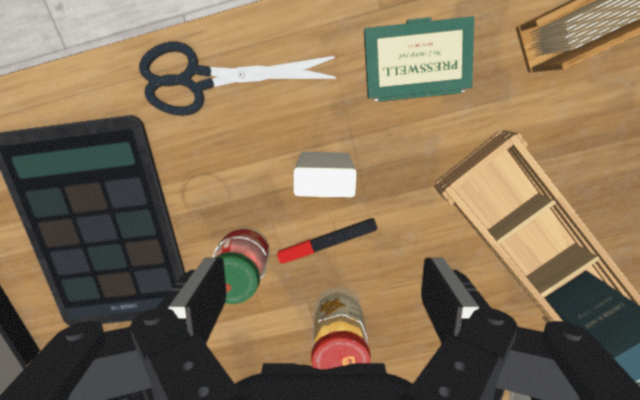

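The thin block is at (325,182). The cracker box stands in the tall cell with its top at 0.115 m, as it should. Grasping the block.

Emit:
step_arm:
  motion: "-0.18 0.05 0.5 0 0 0.15 85;0 0 1 0 0 0 85;0 0 1 0 0 0 85;0 0 1 0 0 0 85;0 0 1 0 0 0 85;0 0 1 0 0 0 85;0 0 1 0 0 0 85;0 0 0.6 0 0 0 85;0 0 0.3 0 0 0 85;0 0 0.1 0 0 0 85;0 0 0 0 0 0 85"

```text
time_s: 12.5
tool_pos: [0.4222, -0.2221, 0.0617]
orientation: [3.141, -0.0, 2.875]
force: [-0.5, -0.3, 0.3]
opening: 0.0849
gripper_force: 0.0
```

Emit:
step_arm:
  motion: "0 0 0 0 0 0 48;0 0 0 0 0 0 48;0 0 0 0 0 0 48;0 0 0 0 0 0 48;0 0 0 0 0 0 48;0 0 0 0 0 0 48;0 0 0 0 0 0 48"
  force: 20

```text
time_s: 13.08
tool_pos: [0.4232, -0.2228, 0.063]
orientation: [-3.141, 0.003, 2.875]
force: [-0.2, -0.2, 5.6]
opening: 0.0576
gripper_force: 22.9
```

Emit:
step_arm:
  motion: "0 0 -0.5 0 0 0 48;0 0 -1 0 0 0 48;0 0 -1 0 0 0 48;0 0 -1 0 0 0 48;0 0 -1 0 0 0 48;0 0 -1 0 0 0 48;0 0 -1 0 0 0 48;0 0 -1 0 0 0 48;0 0 0 0 0 0 48;0 0 0 0 0 0 48"

```text
time_s: 13.92
tool_pos: [0.4229, -0.2227, 0.2508]
orientation: [-3.14, 0.003, 2.875]
force: [-1.1, 0.8, -0.5]
opening: 0.0579
gripper_force: 22.2
```

Run:
```python
from h import *
s,d,W=wrist(); tops(d,W,["cracker_box","thin_block"],1)
goto([*incrate(.0645),.25],3.624)
```

```text
cracker_box 0.61 [547, 261, 640, 375] zt 0.1147 rect [674.1  26.2] [26.8 52.4] 84.8
thin_block 0.66 [248, 193, 400, 323] zt 0.2799 rect [ 421.  -221.6] [58.3 28.2] 75.2
t 14.07 pos [ 0.4216 -0.2216  0.2481] rpy [ 3.141e+00 -2.000e-03  2.875e+00] open 0.0577 gf 22.2 F [-0.8  0.2 -1.3]
shift(before turn) [-5.44 12.08 -0.08] shift(after turn) [-12.21   5.14  -0.08] turn [ 0.01 -0.01 -7.15]
```

Emit:
step_arm:
  motion: "0 0 0 0 0 -0.9 48;0 0 0 0 0 -0.9 48;0 0 0 0 0 -0.9 48;0 0 0 0 0 -0.9 48;0 0 0 0 0 -0.9 48;0 0 0 0 0 -0.9 48;0 0 0 0 0 -0.9 48;0 0 0 0 0 -0.85 48;-1 0 0 0 0 0 48;-1 0 0 0 0 0 48;-1 0 0 0 0 0 48;-1 0 0 0 0 0 48"

```text
time_s: 15.07
tool_pos: [0.5109, -0.1749, 0.2477]
orientation: [3.139, -0.001, -2.66]
force: [-0.7, -0.2, 0.2]
opening: 0.0576
gripper_force: 22.2
```

Emit:
step_arm:
  motion: "-1 0 0 0 0 0 48;-1 0 0 0 0 0 48;-1 0 0 0 0 0 48;-1 0 0 0 0 0 48;-1 0.1 0 0 0 0 48;0 0 0 0 0 0 48;0 0 0 0 0 0 48"

```text
time_s: 15.65
tool_pos: [0.6203, -0.1146, 0.2469]
orientation: [3.139, -0.003, -2.658]
force: [-0.1, -0.5, -1.9]
opening: 0.0573
gripper_force: 22.2
```

```bash
cat >> h.py <<'E'
def local(q):
    c,s=np.cos(.4823),np.sin(.4823); d=q[:,:2]-[.5753,.0039]
    return 1000*np.c_[d[:,0]*c+d[:,1]*s,-d[:,0]*s+d[:,1]*c,q[:,2]]
def incell(W,zlo,zhi,xlo,xhi):
    q=W.reshape(-1,3); L=local(q[~np.isnan(q[:,0])]); k=(L[:,2]>zlo)&(L[:,2]<zhi)&(abs(L[:,1])<46)&(L[:,0]>xlo)&(L[:,0]<xhi); L=L[k]
    if len(L)<20: print("few",len(L)); return
    c=cv2.minAreaRect(L[:,:2].astype(np.float32)); print("incell n",len(L),"x",np.percentile(L[:,0],[1,99]).round(1),"y",np.percentile(L[:,1],[1,99]).round(1),"rect",np.round(c[0],1),np.round(c[1],1),round(c[2],1),"z",np.median(L[:,2]).round(1))
E
python3 - <<'E'
from h import *
s,d,W=wrist(); incell(W,108,122,40,140); cv2.imwrite("pics/w5.png",d["img"])
goto([*incrate(.0645),.25],3.624)
E
```

```text
incell n 936 x [ 83.1 107.1] y [-15.9  28. ] rect [95.7  5.8] [46.7 25.7] 89.6 z 115.7
t 15.7 pos [ 0.6197 -0.1152  0.2474] rpy [ 3.139e+00 -3.000e-03 -2.659e+00] open 0.0575 gf 22.2 F [ 0.2  0.3 -0.8]
shift(before turn) [-3.22  5.04 -0.1 ] shift(after turn) [-3.22  5.04 -0.1 ] turn [ 0.02 -0.03  0.01]
```

View pics/w5.png

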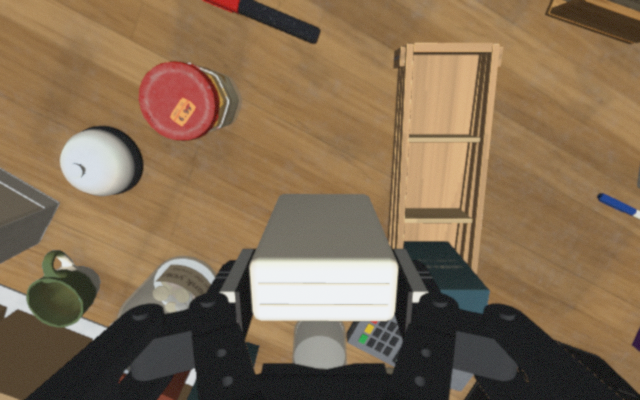

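The box's near face is at crate x = 83 mm and it stands square, with the gap to its left at image (440,225). The block's target is crate x = 64.5.

Emit:
step_arm:
  motion: "-0.64 1 0 0 0 0 48;-0.64 1 0 0 0 0 48;-0.64 1 0 0 0 0 48;-0.64 1 0 0 0 0 48;-0.66 1 0 0 0 0 48;0 0.04 0 0 0 0 48;0 0 0.5 0 0 0 48;0 0 1 0 0 0 48;0 0 1 0 0 0 48;0 0 0 0 0 0 48;0 0 0 0 0 0 48"

```text
time_s: 16.62
tool_pos: [0.6313, 0.0324, 0.1855]
orientation: [3.139, -0.004, -2.661]
force: [0.6, 0.1, -0.0]
opening: 0.0578
gripper_force: 22.1
```

Run:
```python
from h import *
goto([*incrate(.0645),.069],3.624)
```

```text
t 16.62 pos [0.6313 0.0324 0.1855] rpy [ 3.139 -0.004 -2.661] open 0.0578 gf 22.1 F [ 0.6  0.1 -0. ]
shift(before turn) [-0.08  0.02  4.66] shift(after turn) [-0.07  0.03  4.66] turn [ 0.02 -0.04 -0.02]
```

Emit:
step_arm:
  motion: "-0.06 0 0.5 0 0 0 48;0 0 0.7 0 0 0 48;0 0 0.7 0 0 0 48;0 0 0.6 0 0 0 48;0 0 0.6 0 0 0 48;0 0 0.5 0 0 0 48;0 0 0.4 0 0 0 48;0 0 0.3 0 0 0 48;0 0 0.1 0 0 0 48;0 0 0 0 0 0 48;0 0 0 0 0 0 48"

```text
time_s: 17.53
tool_pos: [0.6352, 0.0339, 0.0776]
orientation: [-3.141, 0.001, -2.66]
force: [0.1, 0.4, -0.2]
opening: 0.0575
gripper_force: 22.2
```

Run:
```python
from h import *
goto([*incrate(.0645),.0685],3.624)
```

```text
t 17.53 pos [0.6352 0.0339 0.0776] rpy [-3.141e+00  1.000e-03 -2.660e+00] open 0.0575 gf 22.2 F [ 0.1  0.4 -0.2]
shift(before turn) [0.1  0.05 0.37] shift(after turn) [0.1  0.05 0.37] turn [-0.01  0.01 -0.  ]
```

Emit:
step_arm:
  motion: "0.06 0 0.1 0 0 0 48;0 0 0.1 0 0 0 48;0 0 0.08 0 0 0 48;0 0 0.06 0 0 0 48;0 0 0 0 0 0 48;0 0 0 0 0 0 48"

```text
time_s: 18.03
tool_pos: [0.6335, 0.0335, 0.0691]
orientation: [-3.141, 0.001, -2.659]
force: [-2.8, 0.4, 5.6]
opening: 0.0577
gripper_force: 22.8
```

Emit:
step_arm:
  motion: "0 0 0 0 0 0 80;0 0 0 0 0 0 80;0 0 0 0 0 0 85;0 0 0 0 0 0 85;0 0 0 0 0 0 85;0 0 -0.3 0 0 0 85;0 0 -0.7 0 0 0 85;0 0 -1 0 0 0 85;0 0 -1 0 0 0 85;0 0 -1 0 0 0 85;0 0 -1 0 0 0 85;0 0 -1 0 0 0 85"

```text
time_s: 19.03
tool_pos: [0.6332, 0.0334, 0.2202]
orientation: [-3.141, 0.001, -2.659]
force: [0.7, 0.1, -0.8]
opening: 0.0852
gripper_force: 0.0
```

Emit:
step_arm:
  motion: "0.97 -0.9 -0.6 0 0 0 85;0.97 -0.9 -0.6 0 0 0 85;0.97 -0.9 0 0 0 0 85;0.97 -0.9 0 0 0 0 85;0.97 -0.9 0 0 0 0 85;0.97 -0.9 0 0 0 0 85;0.97 -0.9 0 0 0 0 85;0.97 -0.9 0 0 0 0 85;0.97 -0.9 0 0 0 0 85;0.97 -0.9 0 0 0 0 85;0.97 -0.9 0 0 0 0 85;0.97 -0.9 0 0 0 0 85"

```text
time_s: 20.03
tool_pos: [0.4999, -0.3422, 0.249]
orientation: [-3.141, 0.0, -2.66]
force: [0.5, -0.8, -0.5]
opening: 0.085
gripper_force: 0.0
```

Emit:
step_arm:
  motion: "0 0 0 0 0 0 85;0 0 0 0 0 0 85"

```text
time_s: 20.2
tool_pos: [0.4998, -0.3425, 0.2485]
orientation: [3.142, 0.0, -2.663]
force: [0.5, 0.6, 0.4]
opening: 0.085
gripper_force: 0.0
```

Run:
```python
from h import *
s,d,W=wrist(); cv2.imwrite("pics/w6.png",d["img"])
tops(d,W,["jam_jar","honey_jar"]); incell(W,85,122,40,140)
goto([.5,-.34,.05],3.624)
```

```text
jam_jar 0.62 [294, 135, 355, 207] zt 0.0869 rect [ 499.6 -341.3] [54.1 54.1] 58.9
honey_jar 0.72 [318, 252, 379, 345] zt 0.0995 rect [ 615.8 -253.3] [62.8 62. ] 28.0
few 0
t 20.35 pos [ 0.5009 -0.3399  0.2486] rpy [ 3.141  0.    -2.659] open 0.0853 gf 0.0 F [ 0.5 -0.1 -0.4]
shift(before turn) [0.04 0.01 7.94] shift(after turn) [0.03 0.01 7.94] turn [0. 0. 0.]
```

View pics/w6.png

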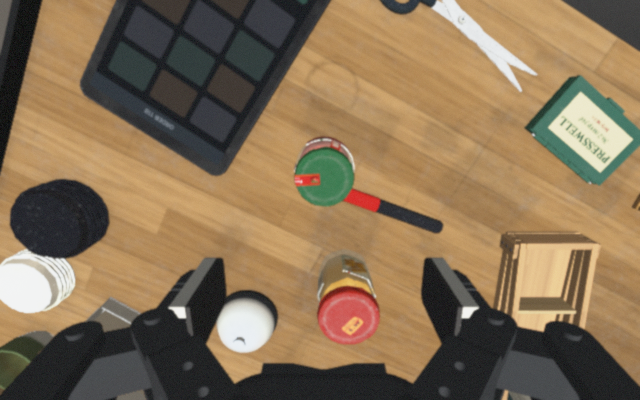

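The jam jar with its green lid is at (325,175), right under the tool, and the marker beside it is flat. Descending to grasp the body.

Emit:
step_arm:
  motion: "0.02 -0.02 0.6 0 0 0 85;0 0 1 0 0 0 85;0 0 1 0 0 0 85;0 0 1 0 0 0 85;0 0 1 0 0 0 85;0 0 1 0 0 0 85;0 0 1 0 0 0 85;0 0 0.7 0 0 0 85;0 0 0.5 0 0 0 85;0 0 0.2 0 0 0 85;0 0 0 0 0 0 85;0 0 0 0 0 0 85"

```text
time_s: 21.35
tool_pos: [0.5011, -0.3408, 0.0489]
orientation: [-3.141, 0.0, -2.658]
force: [0.6, 0.2, -0.5]
opening: 0.0852
gripper_force: 0.0
```

Emit:
step_arm:
  motion: "0 0 0 0 0 0 50;0 0 0 0 0 0 50;0 0 0 0 0 0 50;0 0 0 0 0 0 50;0 0 0 0 0 0 50;0 0 0 0 0 0 50;0 0 0 0 0 0 50"
  force: 45

```text
time_s: 21.93
tool_pos: [0.501, -0.3413, 0.0501]
orientation: [-3.141, 0.002, -2.659]
force: [-0.2, 2.9, 7.2]
opening: 0.0554
gripper_force: 48.8
```

Emit:
step_arm:
  motion: "0 0 -0.3 0 0 0 50;0 0 -0.5 0 0 0 50;0 0 -0.7 0 0 0 50;0 0 -0.7 0 0 0 50;0 0 -0.7 0 0 0 50;0 0 -0.7 0 0 0 50;0 0 -0.7 0 0 0 50;0 0 -0.5 0 0 0 50;0 0 -0.2 0 0 0 50;0 0 0 0 0 0 50;0 0 0 0 0 0 50"

```text
time_s: 22.85
tool_pos: [0.5003, -0.3414, 0.173]
orientation: [3.141, -0.0, -2.66]
force: [-0.2, -0.2, -3.2]
opening: 0.0555
gripper_force: 50.0
```

Run:
```python
from h import *
s,d,W=wrist(); tops(d,W,["jam_jar"],1)
q=W.reshape(-1,3); q=q[~np.isnan(q[:,0])]; z0=s["tool_pos"][2]
t=q[(q[:,2]>z0+.02)&(q[:,2]<z0+.06)&(np.hypot(*(q[:,:2]-s["tool_pos"][:2]).T)<.034)]
print(len(t),np.percentile(t[:,2],[50,95]))
goto([*incrate(-.087),.17],3.624)
```

```text
jam_jar 0.75 [248, 181, 399, 367] zt 0.2095 rect [ 499.  -341.6] [55.3 54.9] 26.7
19802 [0.20867344 0.21599576]
t 22.95 pos [ 0.4998 -0.3409  0.172 ] rpy [ 3.139e+00 -1.000e-03 -2.660e+00] open 0.0551 gf 50.0 F [ 0.7  0.1 -3.2]
shift(before turn) [-5.59 10.82  0.1 ] shift(after turn) [-5.59 10.82  0.08] turn [ 0.02 -0.01 -0.  ]
```

The grip is on the lid, opening 55 mm. It is firm, and the jar hangs upright 36–37 mm below the TCP as expected. Carrying it over the low cell.

Emit:
step_arm:
  motion: "-0.2 0.4 0 0 0 0 50;-0.4 0.8 0 0 0 0 50;-0.5 0.95 0 0 0 0 50;-0.5 0.95 0 0 0 0 50;-0.5 0.95 0 0 0 0 50;-0.5 0.95 0 0 0 0 50;-0.5 0.95 0 0 0 0 50;-0.5 0.95 0 0 0 0 50;-0.5 0.95 0 0 0 0 50;-0.5 0.95 0 0 0 0 50;-0.5 0.95 0 0 0 0 50;-0.4 0.75 0 0 0 0 50"

```text
time_s: 23.95
tool_pos: [0.4992, -0.0424, 0.1726]
orientation: [3.14, -0.001, -2.658]
force: [-0.2, -0.0, -1.8]
opening: 0.0553
gripper_force: 50.0
```

Emit:
step_arm:
  motion: "-0.09 0.27 0 0 0 0 50;0 0 0 0 0 0 50;0 0 0 0 0 0 50;0 0 0 0 0 0 50"

```text
time_s: 24.28
tool_pos: [0.4994, -0.0387, 0.1731]
orientation: [-3.141, -0.0, -2.66]
force: [-0.0, -0.9, -2.9]
opening: 0.0553
gripper_force: 50.0
```

Run:
```python
from h import *
s,d,W=wrist(); tops(d,W,["jam_jar"],1); print(local(s["tool_pos"][None]))
incell(W,85,120,40,140)
goto([*incrate(-.087),.0565],3.624)
```

```text
jam_jar 0.62 [251, 182, 401, 368] zt 0.2096 rect [498.2 -38.9] [55.3 55.2] 87.1
[[-87.00663894  -2.55007572 173.09298473]]
incell n 120 x [49.3 52.6] y [-27.7  27.3] rect [50.9 -0.2] [56.7  3.8] 89.6 z 92.1
t 24.38 pos [ 0.4995 -0.0391  0.1732] rpy [-3.141 -0.    -2.661] open 0.0554 gf 50.0 F [ 1.1  0.8 -3.1]
shift(before turn) [-0.    0.12  4.67] shift(after turn) [-0.    0.12  4.67] turn [-0.   -0.   -0.02]
```

Emit:
step_arm:
  motion: "0 0.1 0.4 0 0 0 50;0 0 0.7 0 0 0 50;0 0 0.7 0 0 0 50;0 0 0.6 0 0 0 50;0 0 0.5 0 0 0 50;0 0 0.4 0 0 0 50;0 0 0.4 0 0 0 50;0 0 0.3 0 0 0 50;0 0 0.2 0 0 0 50;0 0 0.1 0 0 0 50;0 0 0 0 0 0 50;0 0 0 0 0 0 50"

```text
time_s: 25.38
tool_pos: [0.4986, -0.0359, 0.0661]
orientation: [-3.141, 0.001, -2.659]
force: [-0.2, 0.3, -2.2]
opening: 0.0553
gripper_force: 50.1
```

Run:
```python
from h import *
goto([*incrate(-.087),.0565],3.624)
```

```text
t 25.38 pos [ 0.4986 -0.0359  0.0661] rpy [-3.141e+00  1.000e-03 -2.659e+00] open 0.0553 gf 50.1 F [-0.2  0.3 -2.2]
shift(before turn) [ 0.02 -0.01  0.38] shift(after turn) [ 0.02 -0.01  0.38] turn [-0.  0. -0.]
```

Emit:
step_arm:
  motion: "0 0 0.1 0 0 0 50;0 0 0.1 0 0 0 50;0 0 0.08 0 0 0 50;0 0 0.06 0 0 0 50;0 0 0 0 0 0 50;0 0 0 0 0 0 50"

```text
time_s: 25.88
tool_pos: [0.4982, -0.0358, 0.0572]
orientation: [3.141, -0.0, -2.659]
force: [-0.2, -0.1, -3.7]
opening: 0.0553
gripper_force: 50.1
```

Emit:
step_arm:
  motion: "0 0 0.04 0 0 0 50;0 0 0.04 0 0 0 50;0 0 0 0 0 0 50;0 0 0 0 0 0 50"

```text
time_s: 26.22
tool_pos: [0.4986, -0.0359, 0.0561]
orientation: [-3.141, 0.001, -2.659]
force: [-2.5, 0.3, 6.4]
opening: 0.0556
gripper_force: 51.0
```

Emit:
step_arm:
  motion: "0 0 0 0 0 0 65;0 0 0 0 0 0 75;0 0 0 0 0 0 85;0 0 0 0 0 0 85;0 0 0 0 0 0 85;0 0 0 0 0 0 85;0 0 -0.2 0 0 0 85;0 0 -0.5 0 0 0 85;0 0 -1 0 0 0 85;0 0 -1 0 0 0 85;0 0 -1 0 0 0 85;0 0 -1 0 0 0 85"

```text
time_s: 27.22
tool_pos: [0.4981, -0.0358, 0.1743]
orientation: [3.142, 0.0, -2.659]
force: [-0.9, -0.2, 0.0]
opening: 0.0852
gripper_force: 0.0
```

Emit:
step_arm:
  motion: "0 -0.9 -1 0 0 0 85;0 -0.9 -1 0 0 0 85;0 -0.9 -1 0 0 0 85;0 -0.9 0 0 0 0 85;0 -0.9 0 0 0 0 85;0 -0.9 0 0 0 0 85;0 -0.9 0 0 0 0 85;0 -0.9 0 0 0 0 85;0 -0.9 0 0 0 0 85;0 -0.9 0 0 0 0 85;-0.07 -0.86 0 0 0 0 85;0 0 0 0 0 0 85"

```text
time_s: 28.22
tool_pos: [0.6153, -0.257, 0.2468]
orientation: [-3.141, -0.0, -2.662]
force: [-0.6, 0.0, -0.2]
opening: 0.0851
gripper_force: 0.0
```

Emit:
step_arm:
  motion: "0 0 0 0 0 0 85;0 0 0 0 0 0 85"

```text
time_s: 28.38
tool_pos: [0.6137, -0.2531, 0.2476]
orientation: [3.141, -0.0, -2.66]
force: [-0.5, -0.5, 0.3]
opening: 0.0851
gripper_force: 0.0
```

Run:
```python
from h import *
s,d,W=wrist(); cv2.imwrite("pics/w7.png",d["img"])
tops(d,W,["honey_jar","jam_jar"],1); incell(W,87,97,-130,-45); incell(W,95,102,30,90); incell(W,108,122,40,140)
goto([.615,-.2535,.066],3.624)
```

```text
honey_jar 0.66 [286, 135, 356, 217] zt 0.0997 rect [ 616.  -252.9] [62.7 62.4] 10.4
jam_jar 0.56 [518, 134, 629, 208] zt 0.0926 rect [498.2 -36.6] [54.6 57.1] 30.5
incell n 3025 x [-113.1  -61.5] y [-27.3  24.6] rect [-86.8  -0.6] [55.8 55.2] 80.4 z 91.8
incell n 866 x [50.3 73.5] y [-29.4  26.6] rect [62.2 -1.2] [58.3 25.3] 90.0 z 97.6
few 0
t 28.53 pos [ 0.6138 -0.2525  0.2483] rpy [ 3.142  0.    -2.659] open 0.0849 gf 0.0 F [-0.2  0.7 -0.6]
shift(before turn) [-0.02 -0.06  7.29] shift(after turn) [-0.02 -0.06  7.29] turn [0.   0.   0.01]
```

View pics/w7.png

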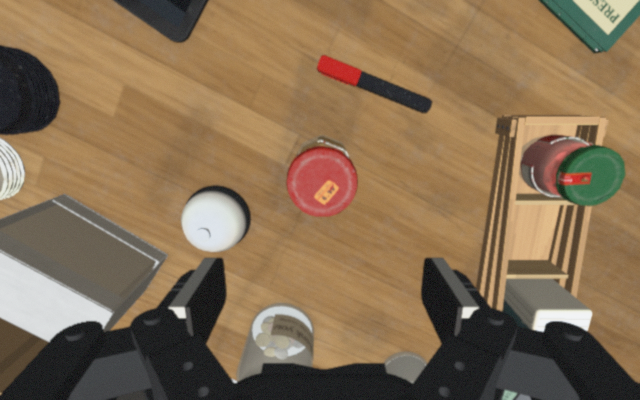

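The jam jar stands in the low cell at crate (-87, -1) and the block is flat in the tall cell. The honey jar is under the tool at (322,180). The white dome at (215,218) clears the finger by about 20 mm. I'll grip the honey jar's lid.

Emit:
step_arm:
  motion: "-0.08 -0.04 0.4 0 0 0 85;0 0 1 0 0 0 85;0 0 1 0 0 0 85;0 0 1 0 0 0 85;0 0 1 0 0 0 85;0 0 1 0 0 0 85;0 0 0.8 0 0 0 85;0 0 0.6 0 0 0 85;0 0 0.35 0 0 0 85;0 0 0.1 0 0 0 85;0 0 0 0 0 0 85;0 0 0 0 0 0 85"

```text
time_s: 29.53
tool_pos: [0.617, -0.2535, 0.0675]
orientation: [-3.14, 0.001, -2.659]
force: [0.1, -0.9, 0.6]
opening: 0.0846
gripper_force: 0.0
```

Emit:
step_arm:
  motion: "0 0 0 0 0 0 55;0 0 0 0 0 0 55;0 0 0 0 0 0 55;0 0 0 0 0 0 55;0 0 0 0 0 0 55;0 0 0 0 0 0 55;0 0 0 0 0 0 55"
  force: 50

```text
time_s: 30.12
tool_pos: [0.6173, -0.2537, 0.0684]
orientation: [-3.139, 0.002, -2.659]
force: [-0.9, 1.3, 6.2]
opening: 0.0629
gripper_force: 54.4
```

Emit:
step_arm:
  motion: "0 0 -0.2 0 0 0 55;0 0 -0.3 0 0 0 55;0 0 0 0 0 0 55;0 0 0 0 0 0 55"

```text
time_s: 30.45
tool_pos: [0.6166, -0.2536, 0.0793]
orientation: [-3.141, 0.0, -2.66]
force: [0.3, 0.6, -4.8]
opening: 0.063
gripper_force: 55.8
```

Run:
```python
from h import *
s,d,W=wrist(); tops(d,W,["honey_jar"],1); goto([*incrate(0),.19],3.624)
```

```text
honey_jar 0.66 [241, 166, 406, 363] zt 0.1104 rect [ 615.4 -254.2] [63.  62.1] 26.8
t 30.55 pos [ 0.6161 -0.2533  0.0785] rpy [ 3.141 -0.    -2.66 ] open 0.063 gf 55.8 F [ 0.3  0.5 -4. ]
shift(before turn) [-3.32  9.88 -4.45] shift(after turn) [-3.33  9.87 -4.46] turn [ 0.01 -0.   -0.  ]
```

Emit:
step_arm:
  motion: "0 0 -0.5 0 0 0 55;0 0 -0.8 0 0 0 55;0 0 -0.9 0 0 0 55;0 0 -0.9 0 0 0 55;-0.15 0.4 -0.8 0 0 0 55;-0.3 0.8 -0.5 0 0 0 55;-0.3 0.9 -0.2 0 0 0 55;-0.3 0.9 0 0 0 0 55;-0.3 0.9 0 0 0 0 55;-0.3 0.9 0 0 0 0 55;-0.3 0.9 0 0 0 0 55;-0.3 0.9 0 0 0 0 55"

```text
time_s: 31.55
tool_pos: [0.5891, -0.08, 0.1935]
orientation: [3.141, -0.001, -2.66]
force: [0.6, 0.5, -4.0]
opening: 0.0631
gripper_force: 56.4
```

Emit:
step_arm:
  motion: "-0.3 0.9 0 0 0 0 55;-0.3 0.9 0 0 0 0 55;-0.3 0.9 0 0 0 0 55;-0.3 0.9 0 0 0 0 55;-0.15 0.4 0 0 0 0 55;-0.03 0.1 0 0 0 0 55;0 0 0 0 0 0 55;0 0 0 0 0 0 55;0 0 0 0 0 0 55"

```text
time_s: 32.3
tool_pos: [0.573, 0.0245, 0.1939]
orientation: [-3.141, -0.0, -2.661]
force: [0.1, 0.3, -5.2]
opening: 0.0628
gripper_force: 56.4
```

Run:
```python
from h import *
s,d,W=wrist(); tops(d,W,["honey_jar"],1); print(local(s["tool_pos"][None]))
goto([*incrate(0),.0745],3.624)
```

```text
honey_jar 0.8 [238, 164, 403, 362] zt 0.2251 rect [572.1  24.3] [64.  63.2] 27.6
[[  7.55673158  19.29705767 193.90318618]]
t 32.4 pos [0.573  0.0245 0.1939] rpy [-3.141 -0.    -2.661] open 0.063 gf 56.4 F [-1.2  0.  -4. ]
shift(before turn) [ 0.3  -0.77  4.78] shift(after turn) [ 0.3  -0.77  4.78] turn [-0.   -0.   -0.02]
```

Emit:
step_arm:
  motion: "0.1 -0.25 0 0 0 0 55;0.1 -0.3 0 0 0 0 55;0.08 -0.22 0 0 0 0 55;0 0 0.4 0 0 0 55;0 0 0.6 0 0 0 55;0 0 0.6 0 0 0 55;0 0 0.5 0 0 0 55;0 0 0 0 0 0 55;0 0 0 0 0 0 55"

```text
time_s: 33.15
tool_pos: [0.5746, 0.0053, 0.1404]
orientation: [3.14, -0.002, -2.66]
force: [0.7, -0.6, -2.5]
opening: 0.0632
gripper_force: 56.5
```

Run:
```python
from h import *
goto([*incrate(0),.0745],3.624)
```

```text
t 33.15 pos [0.5746 0.0053 0.1404] rpy [ 3.14e+00 -2.00e-03 -2.66e+00] open 0.0632 gf 56.5 F [ 0.7 -0.6 -2.5]
shift(before turn) [-0.01 -0.07  2.64] shift(after turn) [-0.   -0.06  2.64] turn [ 0.02 -0.02 -0.01]
```

Emit:
step_arm:
  motion: "0 -0.04 0.4 0 0 0 55;0 0 0.5 0 0 0 55;0 0 0.5 0 0 0 55;0 0 0.4 0 0 0 55;0 0 0.3 0 0 0 55;0 0 0.2 0 0 0 55;0 0 0.1 0 0 0 55;0 0 0.08 0 0 0 55;0 0 0 0 0 0 55;0 0 0 0 0 0 55"

```text
time_s: 33.98
tool_pos: [0.5763, 0.0044, 0.08]
orientation: [-3.141, 0.001, -2.659]
force: [-0.8, 0.2, -3.4]
opening: 0.0626
gripper_force: 56.6
```

Emit:
step_arm:
  motion: "0 0 0.1 0 0 0 55;0 0 0.06 0 0 0 55;0 0 0.04 0 0 0 55;0 0 0.04 0 0 0 55;0 0 0 0 0 0 55;0 0 0 0 0 0 55"

```text
time_s: 34.48
tool_pos: [0.5763, 0.0046, 0.0745]
orientation: [-3.141, 0.001, -2.659]
force: [-2.6, 1.1, 3.9]
opening: 0.0628
gripper_force: 57.1
```

Emit:
step_arm:
  motion: "0 0 0 0 0 0 70;0 0 0 0 0 0 80;0 0 0 0 0 0 85;0 0 0 0 0 0 85;0 0 0 0 0 0 85;0 0 -0.2 0 0 0 85;0 0 -0.5 0 0 0 85;0 0 -1 0 0 0 85;0 0 -1 0 0 0 85;0 0 -1 0 0 0 85;0 0 -1 0 0 0 85;0 0 -1 0 0 0 85"

```text
time_s: 35.48
tool_pos: [0.5758, 0.0045, 0.2177]
orientation: [-3.141, 0.0, -2.659]
force: [-0.2, 0.6, -0.3]
opening: 0.0847
gripper_force: 0.0
```

Emit:
step_arm:
  motion: "0.6 -0.6 -1 0 0 0 85;0.6 -0.6 -1 0 0 0 85;0.6 -0.6 -1 0 0 0 85;0.6 -0.6 -0.5 0 0 0 85;0.6 -0.6 0 0 0 0 85;0 0 0 0 0 0 85;0 0 0 0 0 0 85;0 0 0 0 0 0 85"

```text
time_s: 36.15
tool_pos: [0.5441, -0.0964, 0.3033]
orientation: [3.141, -0.0, -2.66]
force: [0.5, 0.6, -0.7]
opening: 0.0849
gripper_force: 0.0
```

Run:
```python
from h import *
s,d,W=wrist(); cv2.imwrite("pics/w8.png",d["img"])
for a in [(87,97,-130,-45),(100,110,-42,42),(93,103,40,90),(108,122,40,140)]: incell(W,*a)
goto([.5,0,.3],3.624)
```

```text
incell n 2183 x [-112.9  -61.3] y [-26.3  25.8] rect [-86.8   0. ] [55.4 54.1] 89.2 z 91.8
incell n 2495 x [-29.7  29.8] y [-28.7  30.5] rect [0.3 1.4] [63.  62.6] 46.2 z 104.7
incell n 1299 x [50.4 84.8] y [-30.9  27.7] rect [68.8 -2.1] [38.4 62.7] 1.5 z 97.6
incell n 1851 x [ 83.1 124.4] y [-32.9  28.1] rect [104.  -2.] [62.1 42.6] 89.6 z 115.8
t 36.2 pos [ 0.5441 -0.0961  0.3032] rpy [ 3.141 -0.    -2.659] open 0.0852 gf 0.0 F [-0.9  0.3  0.2]
shift(before turn) [-0.22  4.22  0.13] shift(after turn) [-0.22  4.22  0.13] turn [ 0.01 -0.    0.  ]
```

View pics/w8.png

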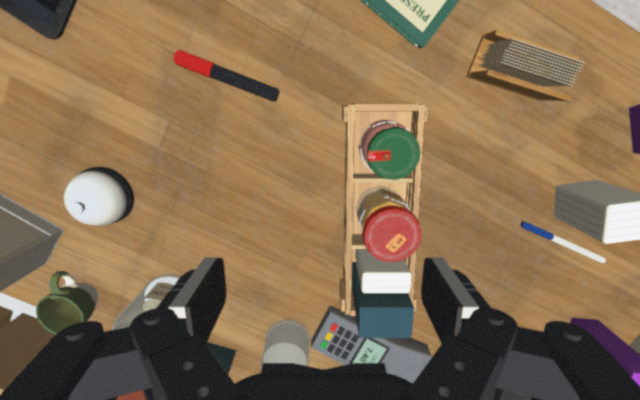

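All four are where they belong: jam at (395,155), honey at (392,235), block at (385,275) and box at (385,315). The thick block is still out on the counter at (600,210). Measured heights and crate positions all match, so I'm handing in.

```bash
python3 -c "
from cell import arm
print(arm.finish_job())"
```

```text
the job is handed in; nothing more can be done
None
```

The crate is packed and handed in at about 36 s: jam jar in the low cell, honey jar in the middle, cracker box with the thin block in the tall cell, thick block left out; the hand-in gave no verdict, but my last wrist-camera check showed all four upright and in position.

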